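# Tighten the jig's clamp bolt with the click wrench

### The arm

A 6-joint arm with a two-finger parallel gripper is mounted at the origin on a cart in front of the work surface, level with it; the furniture and walls round the work are solid. World frame = base frame: x ahead of the robot, y to its left, z up, the work surface at z = 0. Lengths are in mm, angles in rad, forces in N, time in s.
With the tool pointing down it reaches from about 425 to 950 mm from the base axis. Payload 3.5 kg.
Tool frame: the origin (TCP) lies on the centre line of the jaws, within the pads' length; the fingertips stand 17 mm ahead of it and the grasp point (between the pads) lies 2 mm behind it (arm.tips_ahead is the distance from the TCP to the fingertips, in mm); z points along the fingers, y is the line along which they close (so a half turn about z gives the same grasp; the last joint's range is limited). The gripper opens to 85 mm and grips with 20 to 120 N. Pads are 22 mm wide; open, the fingers measure 114 mm over their backs; the gripper's body (76 mm by 85 mm) begins 54 mm behind the grasp point. The pads swing forward as they close: fully open they stand 13 mm farther back than shut.
Start: joints at [-1.347, 0.286, 1.577, -0, 1.279, -0.15], TCP at [246.502, -628.365, 248.325] pointing down, gripper open.
Joint ranges: [-2.77, 2.77], [-0.9, 2.22], [0.21, 2.48], [-1.53, 4.67], [0.24, 2.81], [-2.84, 2.84]. Speed limits (rad/s): [2.79, 2.79, 3.14, 3.14, 3.14, 3.14].

### API

Orientations are given as a rotation vector (axis times angle).
In Python, from station import arm, snapshot, close_job gives the robot as it stands.
- The arm moves only by the tool arm_command, never from a script. Its argument "plan" is a list of rows, each a list of 3 entries, a list of its own where there are three numbers: the finger opening in cm, from 0 to 8.54, then the shift along the tool's x, y, z in cm, then the turn about the tool's z in rad. In form: [[jaw, [x, y, z], twist], ...]. A call has 1 to 12 rows; each row shifts and turns the commanded pose from where the row before left it, along the tool's axes as they then stand; what a row does not reach is not made up. A row lasts 1/10 s, in which the tool goes at most 50 mm and 8.59 degrees, less where a joint would pass 70% of its speed; a pose out of reach is approached as far as the arm can. A call is refused whole if a number of a shift passes 5 or a number of a turn 0.15, either way. A call with a gripper value outside its range is refused whole. The fingers move at their own pace and stop on an object; "force" is the grip in N (left out, the last holds). Time passes only in rows, so rows that do not move let the fingers close. It gives the time, the measured TCP pose, the force, the opening and the grip force at its end, in the units of the state.
- arm.read_state(): the state, without advancing time (a new reading comes with each control period).
- snapshot(name): name is "scene" or "side" or "wrist"; returns a dict with "color" (384x512x3 uint8, red, green, blue), "camera_matrix" (3x3 intrinsics, pixels), "rvec" (rotation vector, rad) and "tvec" (3), from world to camera coordinates, as OpenCV has them. Camera axes: x right, y down, z forward; pixel columns grow to the right and rows downward; lengths in mm; the calibration is good to about 2 mm. The wrist camera is an equidistant fisheye: a pixel r from the principal point sees the ray r / f radians off the axis. A picture is of the moment at which its call begins. There is no depth.
- close_job(): hands the job in; it is judged then, once.
The state is a dict: "time": time; "joints": joint angles; "dq": joint speeds; "effort": joint torques, N m; "ee_pos": TCP position; "tcp_rot": TCP orientation; "force": force on the tool from outside, world axes, zero at the start; "wrist_torque": the same for the moment, N m; "gripper_width": finger opening in mm; "finger_force": force on a finger pad.
Only numpy, scipy, OpenCV 4.12 (cv2) and the standard library are available. Lean on these libraries where they do the work, as an engineer would, in place of code of your own. Each camera call takes 0.05 s, during which the arm holds its last target. There are 200 camera calls.

### The job

Take the click wrench from its rest, fit its socket fully down over the square bolt head of the clamp jig, and turn it clockwise (seen from above) until the wrench clicks, that is until its handle clearly breaks away from the head; stop there, do not force the handle on past the click. Then lift the wrench off without unscrewing the bolt, and lay it back in the two forks of its rest, level, and let go; leave the wax tin and the black bangle where they are.

Things in the scene. Friction and masses are not known exactly. Their poses are not given: they have to be found in the camera images.
- wrench: Click wrench (handle and eye; 0.31 kg in all): steel bar handle 16 mm wide and 16 mm high with a black rubber sleeve and a red end knob. Origin on the socket's axis at mid height of the handle; +x runs along the handle to its end 187 mm away, +z up. The centre of mass lies about 60 mm from the origin
- grip (a point): Middle of the black rubber sleeve on the handle, on the handle's centre line, 95 mm from the socket's axis; axes as the wrench's. The place to grasp, across the handle
- socket (a point): Centre of the mouth (underside) of the dark square socket, 36 mm below the handle's centre line; opens downward, 23.8 mm square inside, 19 mm deep, 35 mm square outside. Its x and y axes are square to its inner walls; x lies along the handle while the wrench is not clicked
- click_head (a joint): Breakaway joint of the wrench, rad: 0 with handle and head in line. A preloaded spring holds it there until the socket carries 0.7 N m clockwise; then the handle swings on ahead of the head and the value rises (0.5 N m per rad more) to a stop at 0.4; it springs back when relieved. Above 0.12 it has clicked; above 0.30 is forced. It gives only clockwise
- jig: Fixed clamp jig: wooden board 90 x 150 x 20 mm with a steel strap along its y axis, clamping a bone blank. Origin under the centre of the board, z up. The bolt stands in its centre; strap's top 43 mm above the origin
- bolt_head (a point): Centre of the foot of the square bolt head, on its brass washer. Head 22 mm square, 20 mm tall, top 4 mm chamfered to 17 mm. x and y are square to its flats and turn with the bolt: the handle can lie along +x, -x, +y or -y. At the start -x points towards the robot within 0.45 rad of world -x, which leaves room to turn. With the socket fully down its mouth is 1 mm above this point
- bolt (a joint): Turn of the bolt, rad, growing clockwise seen from above; 0 to 0.15 at the start. It runs lightly (0.12 N m) until it comes up tight against a stop that cannot be seen, anywhere between 0.35 and 0.75; friction holds it where it is left
- rest: Fixed wrench rest: wooden foot 150 x 70 x 14 mm with two upright forks 110 mm apart along its x axis; the forks are 19 mm wide at the bottom and flare to about 30 mm. Origin under its centre; the handle lies along x with the grip sleeve between the forks and the socket hanging free beyond the -x end
- rest_seat (a point): Midway between the two forks at the height of the handle's centre line when it lies in them, 66 mm above the bench; axes as the rest's. The wrench starts with its grip point here and its +x along this +x
- wax_tin: Open round tin of wax, 65 mm across, 22 mm high, standing loose on the bench; origin under its centre
- bangle_2: Black ring, 78 mm across, 12 mm thick, lying loose on the bench; origin under its centre

How it is judged:
By the outcome, as a careful person would: the job done as asked, in the order asked, and still so for the second after the job is handed in, with the robot touching nothing.
It also fails if it takes over 58 s, if anything falls off the work surface, if the arm or the gripper's body presses on something with over 40 N, if the wrist force passes 120 N, or if a joint passes its speed limit or range.

## Working session

There is one attempt and no reset: what is moved stays moved. The work goes in short steps, Python scripts to look and compute and a tool call to move; the robot and the scene stay as the last step left them, time stands still between calls to the robot, and variables do not carry over. Pictures are saved under pics/ and viewed, at most 10 in all, crops included, and the job is handed in when it is done.

Besides the shell and the picture viewer there is one more tool, called after "Call:" in YAML: its name, and indented under it one key for each argument. arm_command: Moves the arm, as the interface text tells. Its arguments: {"type":"object","properties":{"plan":{"type":"array","items":{"type":"array"}},"force":{"type":"number"}},"required":["plan"]}

```bash
ls; mkdir -p pics
python3 - <<'E'
from station import arm, snapshot
import cv2,numpy as np
s=arm.read_state();print(s)
for n in["scene","side"]:
    d=snapshot(n);np.savez("pics/"+n+"0.npz",**d)
    print(n,d["camera_matrix"].tolist(),d["rvec"],d["tvec"])
    cv2.imwrite(f"pics/{n}0.png",cv2.resize(d["color"][:,:,::-1],(800,600),interpolation=cv2.INTER_CUBIC))
E
```

```text
pics
{'time': 0.0, 'joints': array([-1.34702435e+00,  2.87160024e-01,  1.57815491e+00, -2.28129019e-05,
        1.27860166e+00, -1.49993519e-01]), 'dq': array([-0.00047468, -0.00128703, -0.00226815,  0.00219949,  0.00081418,
        0.00085356]), 'effort': array([-1.54649420e-03, -4.05980122e+01, -2.92625624e+01, -1.69993809e-04,
        5.86485170e-03, -4.33283617e-06]), 'ee_pos': array([ 246.34844857, -627.78583076,  246.96285175]), 'tcp_rot': array([-3.08460875e+00, -5.83276783e-01,  1.68787145e-04]), 'force': array([ 0.08743413,  0.16493919, -0.44715817]), 'wrist_torque': array([ 0.06367606,  0.00391897, -0.02564461]), 'finger_force': 0.0, 'gripper_width': 85.41429728989227}
scene [[366.3882494287231, 0.0, 254.98480129970332], [0.0, 366.3882494287231, 198.7358739714904], [0.0, 0.0, 1.0]] [ 1.28969063 -2.16732551  1.01794073] [469.61899057 281.6438474  650.0315807 ]
side [[456.5599515972273, 0.0, 256.8007334147342], [0.0, 456.5599515972273, 191.44129909410316], [0.0, 0.0, 1.0]] [-0.02781738  2.67035034 -1.64069062] [ 506.82124953  -23.71038737 1091.58053542]
```

View pics/scene0.png

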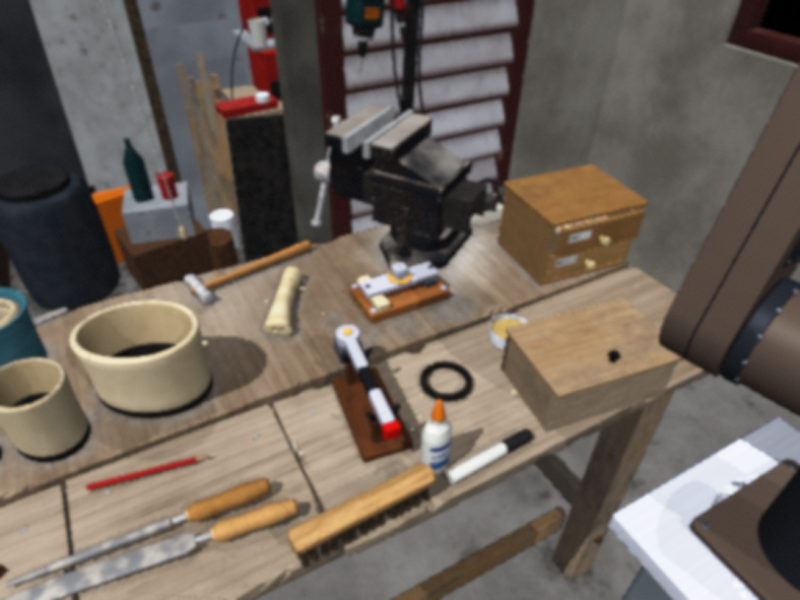

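View pics/side0.png

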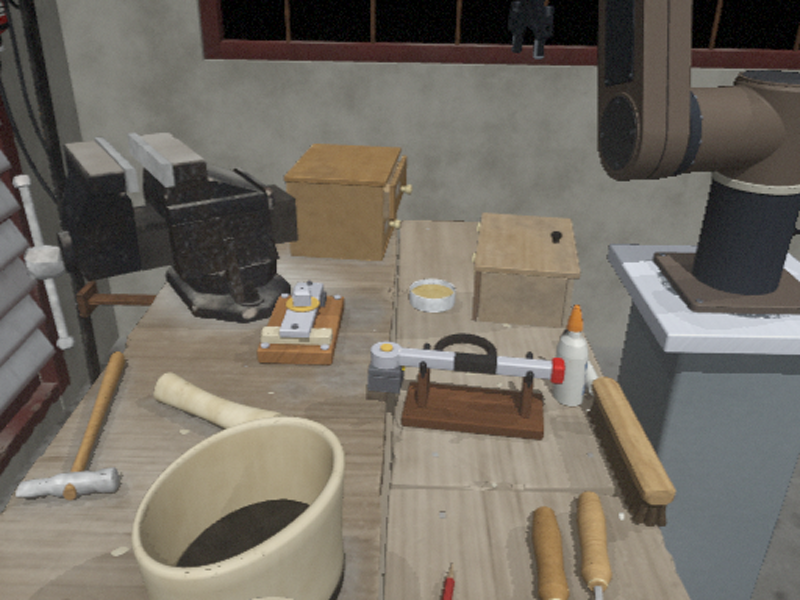

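Scene view: wrench runs from the eye (346,333) to the red knob (390,428), with the jig bolt at (400,268), the tin at (508,330) and the bangle at (446,380). Side view: eye (384,349), knob (557,370), bolt (303,288).

```bash
cat > h.py <<'E'
import cv2,numpy as np
from scipy.spatial.transform import Rotation as R
def ray(d,uv,fish=False):
    K=d["camera_matrix"];M=R.from_rotvec(d["rvec"]).as_matrix();c=-M.T@d["tvec"]
    x=(np.array(uv,float)-K[:2,2])/K[0,0]
    if fish:
        r=np.hypot(*x);v=np.array([*(x/max(r,1e-9)*np.sin(r)),np.cos(r)])
    else: v=np.array([*x,1.]);v/=np.linalg.norm(v)
    return c,M.T@v
def plane(d,uv,z,fish=False):
    c,v=ray(d,uv,fish);return c+v*(z-c[2])/v[2]
def tri(rs):
    A=sum(np.eye(3)-np.outer(v,v) for c,v in rs);b=sum((np.eye(3)-np.outer(v,v))@c for c,v in rs)
    p=np.linalg.solve(A,b);return p,[round(float(np.linalg.norm(np.cross(p-c,v))),1) for c,v in rs]
E
python3 - <<'E'
from h import *
a=dict(np.load("pics/scene0.npz"));b=dict(np.load("pics/side0.npz"))
s=lambda p:[(q+.5)*.64-.5 for q in p]
for n,p,q in [("eye",(346,333),(384,349)),("knob",(390,428),(557,370)),("sleeve",(370,383),(475,361)),("bolt",(400,268),(303,288)),("tin",(508,330),(433,294)),("bangle",(446,380),(466,350)),("glue tip",(438,405),(575,310)),("jig front",(376,318),(260,360)),("box",(507,345),(475,270)),("visetip",(490,205),(285,200))]:
    print(n,*[np.round(x,1) for x in tri([ray(a,s(p)),ray(b,s(q))])])
for d,n in((a,"sc"),(b,"si")):
    h=cv2.cvtColor(d["color"],cv2.COLOR_RGB2HSV)
    for nm,lo,hi in(("red",(0,180,120),(6,255,255)),("yel",(15,120,150),(32,255,255))):
        m=cv2.inRange(h,lo,hi);_,_,st,ce=cv2.connectedComponentsWithStats(m)
        print(n,nm,[(s_[4],np.round(c_,1).tolist()) for s_,c_ in zip(st[1:],ce[1:]) if s_[4]>8])
E
```

```text
eye [522.3 336.2  72.1] [1.3 1.3]
knob [342.9 360.6  67.3] [0.7 0.7]
sleeve [425.3 346.2  65.1] [1.7 1.7]
bolt [628.6 188.5  70. ] [1.6 1.6]
tin [462.1  82.1  14.9] [1.2 1.2]
bangle [424.2 223.1   6.9] [0.3 0.3]
glue tip [318.1 309.6 109.9] [0.9 0.9]
jig front [676.1 209.8 -42.3] [20.8 20.8]
box [404.5 135.5  68.3] [9.2 9.2]
visetip [681.8 -28.1 107.6] [4.1 4.1]
sc red [(np.int32(14), [171.1, 33.4]), (np.int32(106), [151.2, 66.7]), (np.int32(100), [250.1, 274.8]), (np.int32(142), [89.1, 303.1])]
sc yel [(np.int32(1610), [368.9, 123.7]), (np.int32(10), [386.6, 139.7]), (np.int32(11), [375.6, 142.7]), (np.int32(178), [165.8, 167.6]), (np.int32(45), [255.6, 178.6]), (np.int32(84), [322.0, 208.9]), (np.int32(9), [222.0, 212.0]), (np.int32(1357), [229.8, 324.3]), (np.int32(438), [143.5, 318.9]), (np.int32(574), [161.7, 331.9])]
si red [(np.int32(80), [356.9, 236.0])]
si yel [(np.int32(11), [232.1, 112.9]), (np.int32(84), [192.5, 195.2]), (np.int32(70), [369.1, 203.6]), (np.int32(10), [212.7, 201.6]), (np.int32(21), [212.6, 207.3]), (np.int32(9), [203.3, 207.4]), (np.int32(28), [247.1, 222.1]), (np.int32(29), [193.5, 224.0]), (np.int32(10), [207.5, 224.2]), (np.int32(21), [73.8, 228.1]), (np.int32(10), [68.1, 247.4]), (np.int32(12), [63.8, 257.1]), (np.int32(11), [60.9, 267.1]), (np.int32(14), [58.1, 273.7]), (np.int32(475), [354.0, 356.4])]
```

```bash
cat >> h.py <<'E'
def pose(s):
    X=R.from_rotvec(s["tcp_rot"]).as_matrix();return np.array(s["ee_pos"]),X
def rows(s,way,jaw,nd=1,nt=2,zc=None):
    """way: list of (x,y,z,yaw of tool x); rows follow it, rounded; prints predicted end. tool taken as pointing down"""
    p,X=pose(s);yaw=np.arctan2(X[1,0],X[0,0]);p=p.copy();out=[]
    for w in way:
        dy=(w[3]-yaw+np.pi)%(2*np.pi)-np.pi
        e=np.array([np.cos(yaw),np.sin(yaw)]);f=np.array([np.sin(yaw),-np.cos(yaw)])
        d=np.array(w[:3])-p
        t=np.round([d[:2]@e/10,d[:2]@f/10,-d[2]/10],nd);tw=round(-dy,nt)
        p=p+np.array([*(10*t[0]*e+10*t[1]*f),-10*t[2]]);yaw-=tw
        out.append([jaw,[float(v) for v in t],float(tw)])
    for i in range(0,len(out),12): print(out[i:i+12])
    print("end",p.round(1),round(float(yaw),3))
E
python3 - <<'E'
from h import *
from station import arm
s=arm.read_state()
p=s["ee_pos"];r0=np.hypot(*p[:2]);t0=np.arctan2(p[1],p[0]);g=(428,349);r1=np.hypot(*g);t1=np.arctan2(g[1],g[0])
n=28
rows(s,[( (r0+(r1-r0)*k/n)*np.cos(t0+(t1-t0)*k/n),(r0+(r1-r0)*k/n)*np.sin(t0+(t1-t0)*k/n),247-47*k/n if k>20 else 247,.374+2.632*k/n) for k in range(1,n+1)],8.5)
E
```

```text
[[8.5, [4.5, -0.6, 0.0], -0.09], [8.5, [4.5, -0.5, 0.0], -0.1], [8.5, [4.4, -0.3, 0.0], -0.09], [8.5, [4.5, -0.2, 0.0], -0.1], [8.5, [4.4, -0.1, 0.0], -0.09], [8.5, [4.4, -0.0, 0.0], -0.09], [8.5, [4.4, 0.1, 0.0], -0.1], [8.5, [4.3, 0.2, 0.0], -0.09], [8.5, [4.3, 0.3, 0.0], -0.1], [8.5, [4.2, 0.5, 0.0], -0.09], [8.5, [4.2, 0.6, 0.0], -0.09], [8.5, [4.2, 0.6, 0.0], -0.1]]
[[8.5, [4.1, 0.8, 0.0], -0.09], [8.5, [4.1, 0.8, 0.0], -0.1], [8.5, [4.0, 1.0, 0.0], -0.09], [8.5, [4.0, 1.1, 0.0], -0.09], [8.5, [3.9, 1.1, 0.0], -0.1], [8.5, [3.8, 1.3, 0.0], -0.09], [8.5, [3.8, 1.3, 0.0], -0.1], [8.5, [3.7, 1.4, 0.0], -0.09], [8.5, [3.7, 1.5, 3.5], -0.09], [8.5, [3.5, 1.6, 0.2], -0.1], [8.5, [3.6, 1.7, 0.2], -0.09], [8.5, [3.4, 1.7, 0.1], -0.1]]
[[8.5, [3.4, 1.9, 0.2], -0.09], [8.5, [3.3, 1.9, 0.2], -0.09], [8.5, [3.2, 1.9, 0.1], -0.1], [8.5, [3.1, 2.1, 0.2], -0.09]]
end [428.4 349.2 200. ] 3.004
```

Call:
arm_command:
  plan:
    - [8.5,[4.5,-0.6,0.0],-0.09]
    - [8.5,[4.5,-0.5,0.0],-0.1]
    - [8.5,[4.4,-0.3,0.0],-0.09]
    - [8.5,[4.5,-0.2,0.0],-0.1]
    - [8.5,[4.4,-0.1,0.0],-0.09]
    - [8.5,[4.4,0.0,0.0],-0.09]
    - [8.5,[4.4,0.1,0.0],-0.1]
    - [8.5,[4.3,0.2,0.0],-0.09]
    - [8.5,[4.3,0.3,0.0],-0.1]
    - [8.5,[4.2,0.5,0.0],-0.09]
    - [8.5,[4.2,0.6,0.0],-0.09]
    - [8.5,[4.2,0.6,0.0],-0.1]

```text
time: 1.3
ee_pos: [575.7, -235.7, 247.7]
tcp_rot: [-2.29, -2.15, 0.0]
force: [0.5, 1.1, 0.3]
gripper_width: 85.0
finger_force: 0.0
```

Call:
arm_command:
  plan:
    - [8.5,[4.1,0.8,0.0],-0.09]
    - [8.5,[4.1,0.8,0.0],-0.1]
    - [8.5,[4.0,1.0,0.0],-0.09]
    - [8.5,[4.0,1.1,0.0],-0.09]
    - [8.5,[3.9,1.1,0.0],-0.1]
    - [8.5,[3.8,1.3,0.0],-0.09]
    - [8.5,[3.8,1.3,0.0],-0.1]
    - [8.5,[3.7,1.4,0.0],-0.09]
    - [8.5,[3.7,1.5,2.0],-0.09]
    - [8.5,[3.5,1.6,1.0],-0.1]
    - [8.5,[3.6,1.7,1.0],-0.09]
    - [8.5,[3.4,1.7,0.7],-0.1]

```text
time: 2.5
ee_pos: [519.7, 230.4, 199.9]
tcp_rot: [-0.782, -3.041, 0.001]
force: [0.5, -0.5, 0.1]
gripper_width: 85.2
finger_force: 0.0
```

Call:
arm_command:
  plan:
    - [8.5,[3.4,1.9,0.0],-0.09]
    - [8.5,[3.3,1.9,0.0],-0.09]
    - [8.5,[3.2,1.9,0.0],-0.1]
    - [8.5,[3.1,2.1,0.0],-0.09]
    - [8.5,[0,0,0],0]
    - [8.5,[0,0,0],0]

```text
time: 3.1
ee_pos: [427.9, 348.9, 200.9]
tcp_rot: [-0.214, -3.134, 0.001]
force: [-0.1, 0.1, 0.8]
gripper_width: 84.9
finger_force: 0.0
```

Run:
```python
from h import *
from station import arm,snapshot
s=arm.read_state();p,X=pose(s);print(s["time"],p,np.arctan2(X[1,0],X[0,0]),X[:,2],s["joints"])
d=snapshot("wrist");np.savez("pics/w1.npz",**d);print(d["camera_matrix"],ray(d,d["camera_matrix"][:2,2],True))
cv2.imwrite("pics/w1.png",cv2.resize(d["color"][:,:,::-1],(800,600),interpolation=cv2.INTER_CUBIC))
```

```text
3.1 [427.88570177 348.92789125 200.92966797] 3.005062161598748 [-3.33314946e-04 -6.72674375e-04 -9.99999718e-01] [ 5.00504111e-01  6.13746689e-02  1.92356588e+00 -4.69819337e-04
  1.15726737e+00 -9.33572883e-01]
[[297.31863964   0.         258.6161591 ]
 [  0.         297.31863964 187.77651221]
 [  0.           0.           1.        ]] (array([353.95032079, 358.4607182 , 326.77473303]), array([ 0.28911041, -0.04031527, -0.95644647]))
```

View pics/w1.png

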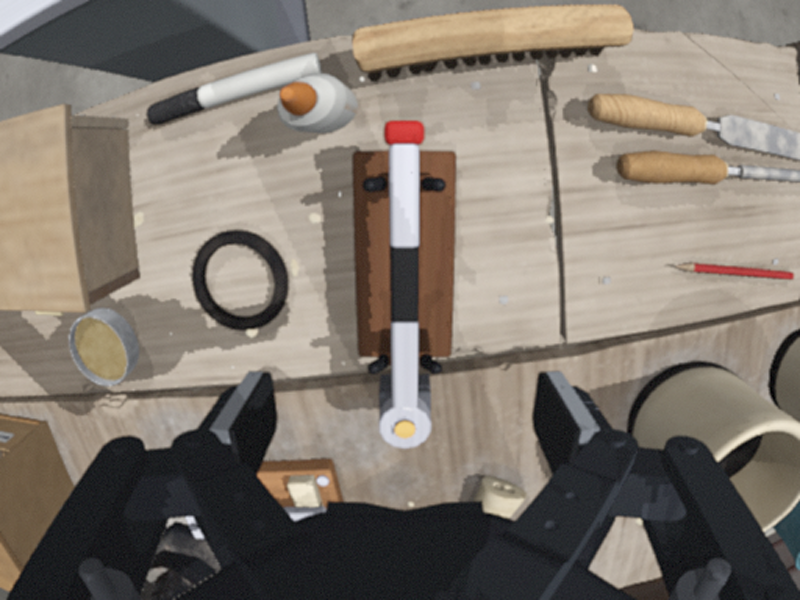

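Wrist view: wrench upright in picture, knob (405,132), sleeve (404,284), eye's yellow dot (404,428); bangle (240,280), tin (103,347).

Run:
```python
from h import *
d=dict(np.load("pics/w1.npz"))
s=lambda p:[(q+.5)*.64-.5 for q in p]
c=d["color"].astype(int);h=cv2.cvtColor(d["color"],cv2.COLOR_RGB2HSV)
for nm,lo,hi in(("red",(0,180,120),(6,255,255)),("yel",(15,120,150),(32,255,255))):
    _,_,st,ce=cv2.connectedComponentsWithStats(cv2.inRange(h,lo,hi))
    print(nm,[(s_[4],np.round(c_,1).tolist(),plane(d,c_,72,True).round(1)) for s_,c_ in zip(st[1:],ce[1:]) if s_[4]>20])
# sleeve rows: dark pixel spans near column 258 ; handle spans bright
L=[]
for v in list(range(100,112))+list(range(122,152,3))+list(range(162,196,3))+list(range(210,240,4)):
    g=c[v].sum(1);k=258;dark=g[k]<200
    t=(lambda q:(q<200)) if dark else (lambda q:q>450)
    a=b=k
    while t(g[a-1]):a-=1
    while t(g[b+1]):b+=1
    P=plane(d,((a+b)/2,v),73,True);L.append(P[:2]);print(v,a,b,dark,P.round(1)) if v%3==0 else 0
L=np.array(L);vx,vy,x0,y0=cv2.fitLine(L.astype(np.float32),cv2.DIST_HUBER,0,.01,.01).ravel();print(np.arctan2(vy,vx),x0,y0)
for p,z in(((404,248),73),((404,320),73),((240,280),6),((103,347),22),((345,105),60),((405,121),66)):print(p,plane(d,s(p),z,True).round(1))
```

```text
red [(np.int32(211), [257.3, 84.8], array([341.1, 358.9,  72. ]))]
yel []
102 250 267 False [355.8 357.9  73. ]
105 250 267 False [358.4 357.5  73. ]
108 250 267 False [360.9 357.2  73. ]
111 250 267 False [363.5 356.9  73. ]
162 249 267 True [407.3 350.4  73. ]
165 249 267 True [410. 350.  73.]
168 250 267 True [412.7 350.1  73. ]
171 250 267 True [415.4 349.7  73. ]
174 250 267 True [418.1 349.4  73. ]
177 250 267 True [420.8 349.   73. ]
180 250 267 True [423.5 348.6  73. ]
183 250 267 True [426.3 348.3  73. ]
186 250 267 True [429.  347.9  73. ]
189 250 267 True [431.8 347.5  73. ]
192 250 267 True [434.6 347.1  73. ]
195 250 267 True [437.4 346.7  73. ]
210 251 267 False [451.8 345.2  73. ]
222 251 267 False [463.6 343.6  73. ]
234 252 267 False [476.  342.4  73. ]
-0.13593642 378.97827 354.72852
(404, 248) [404.3 351.2  73. ]
(404, 320) [446.5 345.4  73. ]
(240, 280) [423.7 224.7   6. ]
(103, 347) [458.3  88.1  22. ]
(345, 105) [319.6 329.1  60. ]
(405, 121) [334.4 361.3  66. ]
```

Call:
arm_command:
  plan:
    - [8.5,[0.23,-0.08,3.5],0]
    - [6,[0,0,4.0],0]
    - [5,[0,0,3.5],0]
    - [5,[0,0,2.0],0]
    - [5,[0,0,0.7],0]
    - [5,[0,0,0],0]
    - [0,[0,0,0],0]
    - [0,[0,0,0],0]
    - [0,[0,0,0],0]
    - [0,[0,0,0],0]
    - [0,[0,0,0],0]
    - [0,[0,0,0],0]
  force: 100

```text
time: 4.35
ee_pos: [427.6, 348.8, 66.4]
tcp_rot: [0.216, 3.131, 0.002]
force: [-0.1, -0.5, 5.9]
gripper_width: 14.5
finger_force: 98.3
```

Run:
```python
from h import *
from station import arm
s=arm.read_state()
a=np.array([427.6,348.8,66.4]);up=[(a[0],a[1],z,3.006) for z in(85,115,150)]
b=np.array([580,300,160.])
rows(s,up+[tuple(np.array([a[0],a[1],150])+(b-np.array([a[0],a[1],150]))*k/5)+(3.006,) for k in range(1,6)],0)
```

```text
[[0, [-0.0, 0.0, -1.9], -0.0], [0, [-0.0, 0.0, -3.0], -0.0], [0, [-0.0, 0.0, -3.5], -0.0], [0, [-3.2, -0.5, -0.2], -0.0], [0, [-3.1, -0.6, -0.2], -0.0], [0, [-3.2, -0.5, -0.2], -0.0], [0, [-3.1, -0.6, -0.2], -0.0], [0, [-3.2, -0.5, -0.2], -0.0]]
end [580.4 300.4 160.4] 3.004
```

Call:
arm_command:
  plan:
    - [0,[0,0,-1.9],0]
    - [0,[0,0,-3.0],0]
    - [0,[0,0,-3.5],0]
    - [0,[-3.2,-0.5,-0.2],0]
    - [0,[-3.1,-0.6,-0.2],0]
    - [0,[-3.2,-0.5,-0.2],0]
    - [0,[-3.1,-0.6,-0.2],0]
    - [0,[-3.2,-0.5,-0.2],0]
    - [0,[0,0,0],0]
    - [0,[0,0,0],0]
    - [0,[0,0,0],0]

```text
time: 5.45
ee_pos: [577.4, 299.7, 156.9]
tcp_rot: [-0.215, -3.131, 0.001]
force: [-0.3, -0.3, -3.4]
gripper_width: 14.6
finger_force: 97.9
```

Run:
```python
from h import *
from station import arm,snapshot
s=arm.read_state();p,X=pose(s);print(s["time"],p,np.arctan2(X[1,0],X[0,0]),X[:,2],s["force"],s["gripper_width"])
d=snapshot("wrist");np.savez("pics/w2.npz",**d)
cv2.imwrite("pics/w2.png",cv2.resize(d["color"][:,:,::-1],(800,600),interpolation=cv2.INTER_CUBIC))
```

```text
5.45 [577.37423152 299.74623797 156.90173081] 3.004187776645123 [-3.19541018e-03 -6.85761982e-04 -9.99994660e-01] [-0.27920698 -0.27022238 -3.41931077] 14.554564261903952
```

View pics/w2.png

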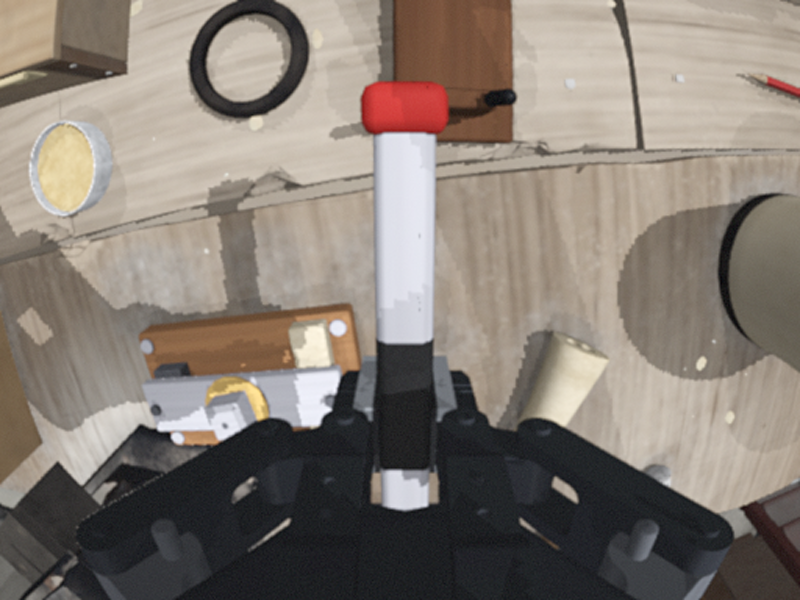

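Run:
```python
import numpy as np,cv2
d=np.load("pics/w2.npz")["color"][225:295,85:225,::-1]
cv2.imwrite("pics/w2c.png",cv2.resize(d,None,fx=5,fy=5,interpolation=cv2.INTER_CUBIC))
```

Call:
arm_command:
  plan:
    - [0,[-2.5,-0.4,-0.5],0]
    - [0,[-2.0,-0.4,-0.5],0]
    - [0,[0,0,0],0]
    - [0,[0,0,0],0]
    - [0,[0,0,0],0]

```text
time: 6.0
ee_pos: [620.9, 286.1, 167.6]
tcp_rot: [-0.215, -3.132, 0.001]
force: [-0.9, -0.0, -3.7]
gripper_width: 14.1
finger_force: 98.0
```

Run:
```python
from h import *
from station import arm,snapshot
s=arm.read_state();p,X=pose(s);print(s["time"],p,np.arctan2(X[1,0],X[0,0]),X[:,2],s["force"],s["gripper_width"])
d=snapshot("wrist");np.savez("pics/w3.npz",**d)
cv2.imwrite("pics/w3c.png",cv2.resize(d["color"][180:300,50:210,::-1],None,fx=5,fy=5,interpolation=cv2.INTER_CUBIC))
```

```text
6.0 [620.90619183 286.11661836 167.57531465] 3.0047420148897923 [-2.10248706e-03 -2.71956191e-04 -9.99997753e-01] [-0.94885221 -0.01544599 -3.66357565] 14.096252283645201
```

View pics/w3c.png

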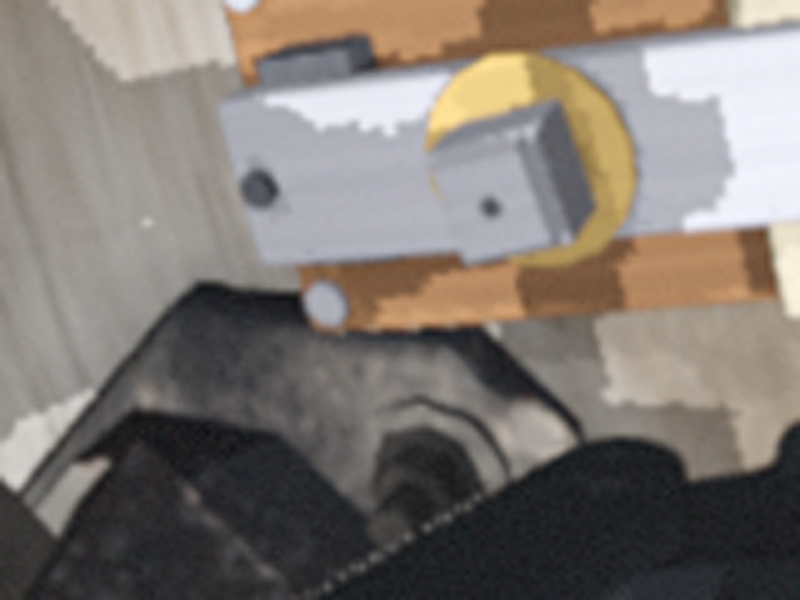

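Crop: bolt's top face corners near (434,168), (520,137), (552,243), (465,262), centre dot (490,208), and washer disc centred about (532,159).

Run:
```python
from h import *
d=dict(np.load("pics/w3.npz"))
s=lambda p:[50+(p[0]+.5)/5-.5,180+(p[1]+.5)/5-.5]
h=cv2.cvtColor(d["color"],cv2.COLOR_RGB2HSV)
P=[plane(d,s(p),66,True) for p in((434,168),(520,137),(552,243),(465,262))]
print(np.round(P,1),np.mean(P,0))
for i in range(4):
    v=P[(i+1)%4]-P[i];print(np.hypot(*v[:2]).round(1),np.arctan2(v[1],v[0]).round(3))
print("dot",plane(d,s((490,208)),66,True))
W=np.array([plane(d,s(p),46,True) for p in((428,150),(510,52),(600,82),(637,165),(620,225),(550,268))])
A=np.c_[2*W[:,:2],np.ones(len(W))];q=np.linalg.lstsq(A,(W[:,:2]**2).sum(1),rcond=None)[0];print("washer",q[:2],np.sqrt(q[2]+q[0]**2+q[1]**2))
# strap edges
for a,b in(((220,100),(800,28)),((262,265),(800,222))):
    a,b=[plane(d,s(x),43,True) for x in(a,b)];print("strap",a.round(1),b.round(1),np.arctan2(b[1]-a[1],b[0]-a[0]))
D2=dict(np.load("pics/scene0.npz"));D1=dict(np.load("pics/side0.npz"))
g=cv2.cvtColor(d["color"][180:300,50:210],cv2.COLOR_RGB2GRAY)
L=cv2.createLineSegmentDetector().detect(cv2.resize(g,None,fx=3,fy=3,interpolation=cv2.INTER_CUBIC))[0]
for l in L[:,0]/3:
    a,b=[plane(d,(50+x,180+y),66,True) for x,y in(l[:2],l[2:])]
    if 82<np.mean(l[::2])<118 and 20<np.mean(l[1::2])<55 and np.hypot(*(b-a)[:2])>7: print((l*5).round(0),np.hypot(*(b-a)[:2]).round(1),np.arctan2(b[1]-a[1],b[0]-a[0]).round(3))
```

```text
[[624.1 177.   66. ]
 [620.4 194.9  66. ]
 [640.4 195.7  66. ]
 [642.4 177.9  66. ]] [631.79669695 186.39219481  66.        ]
18.3 1.774
20.1 0.039
17.9 -1.462
18.3 -3.095
dot [632.62604757 185.75512859  66.        ]
washer [631.69750038 186.92211136] 21.386871887165444
strap [612.3 120.3  43. ] [614.2 242.4  43. ] 1.5555740501186732
strap [648.5 118.1  43. ] [651.1 235.3  43. ] 1.5484926257116587
[429. 134. 507. 109.] 16.2 1.726
[469. 261. 545. 242.] 15.8 1.707
[573. 240. 538. 140.] 19.2 -3.055
[468. 269. 430. 273.] 7.7 -1.566
[533. 121. 480. 135.] 10.6 -1.448
[595. 207. 575. 239.] 7.5 -0.743
[563. 267. 613. 240.] 11.4 1.935
[520. 264. 566. 265.] 8.8 1.449
[508. 265. 470. 272.] 7.8 -1.492
[548. 236. 515. 146.] 17.2 -3.04
```

```bash
cat >> h.py <<'E'
def handle(d,s,z):
    """handle line & knob from wrist picture at handle centre height z, in tool coords"""
    p,X=pose(s);c=d["color"].astype(int);L=[]
    for v in range(95,205,3):
        g=c[v].sum(1);k=258;t=(lambda q:q<200) if g[k]<200 else (lambda q:q>430)
        a=b=k
        while t(g[a-1]):a-=1
        while t(g[b+1]):b+=1
        if b-a<50:L.append(X.T@(plane(d,((a+b)/2,v),z+8,True)-p))
    L=np.array(L);vx,vy,x0,y0=cv2.fitLine(L[:,:2].astype(np.float32),cv2.DIST_HUBER,0,.01,.01).ravel()
    m=cv2.inRange(cv2.cvtColor(d["color"],cv2.COLOR_RGB2HSV),(0,180,100),(6,255,255))
    ys,xs=np.where(m);print("red rows",ys.min(),ys.max())
    e=X.T@(plane(d,(xs.mean(),ys.min()),z,True)-p)
    k=c[150:330,258].sum(1);dk=np.where(k<200)[0]+150
    print("lat at 0 %.1f slope %.4f knobend x %.1f sleeve start x %.1f (row %d)"%(y0-x0*vy/vx,vy/vx,e[0],(X.T@(plane(d,(258,dk[0]),z+8,True)-p))[0],dk[0]))
E
python3 - <<'E'
from h import *
from station import arm,snapshot
s=arm.read_state()
d=dict(np.load("pics/w3.npz"));handle(d,s,s["ee_pos"][2]+2)
for n in("scene","side"):
    q=snapshot(n);np.savez(f"pics/{n}3.npz",**q)
    c,v=(None,None);M=R.from_rotvec(q["rvec"]).as_matrix()
    pt=cv2.projectPoints(np.array([[620,285,168.],[714,272,178]]),q["rvec"],q["tvec"],q["camera_matrix"],None)[0][:,0];print(n,pt)
    x,y=pt.mean(0).astype(int);x=max(x,100);y=max(y,75)
    im=q["color"][y-75:y+75,x-100:x+100,::-1];print(x-100,y-75)
    cv2.imwrite(f"pics/{n}3c.png",cv2.resize(im,(600,450),interpolation=cv2.INTER_CUBIC))
cv2.imwrite("pics/both3.png",cv2.resize(np.hstack([cv2.imread("pics/scene3c.png"),cv2.imread("pics/side3c.png")]),(800,300)))
E
```

```text
red rows 53 84
lat at 0 0.5 slope 0.0039 knobend x 94.2 sleeve start x 24.5 (row 221)
scene [[221.75738415 149.55941811]
 [210.34847175 126.60615516]]
116 63
side [[188.8147622  157.61311988]
 [133.96504745 148.11592837]]
61 77
```

View pics/side3c.png

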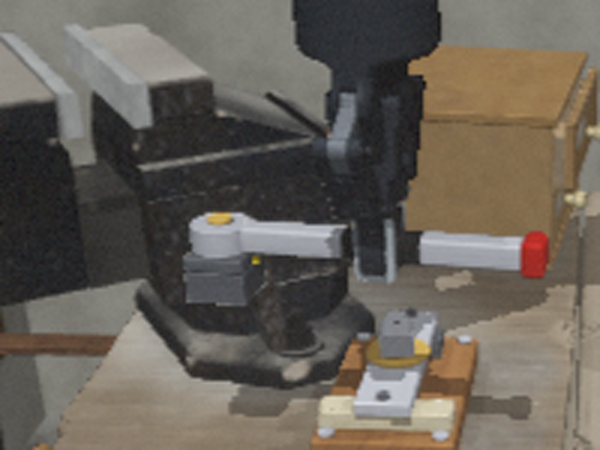

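Run:
```python
from h import *
from station import arm
s=arm.read_state();p,X=pose(s);q=dict(np.load("pics/side3.npz"))
n=np.array([X[0,1],X[1,1],0])  # tool y
o=p+n*.5
# refine centre line by bright mask columns in side picture (crop 61,77 scale 3)
c=q["color"].astype(int);pts=[]
for u in list(range(146,172,4))+list(range(203,233,4)):
    v0=int(77+(238+(u-61-82)*3*.057)/3);g=c[:,u].sum(1);sat=c[:,u].max(1)-c[:,u].min(1)
    col=[v for v in range(v0-9,v0+10) if g[v]>480 and sat[v]<40]
    cc,r=ray(q,(u,np.mean(col)));P=cc+r*(((o-cc)@n)/(r@n));pts.append([(P-p)@X[:,0],P[2]])
    print(u,len(col),np.round(pts[-1],1))
print(np.polyfit(*np.array(pts).T,1))
```

```text
146 8 [-72.7 168.7]
150 8 [-65.6 169.2]
154 8 [-58.6 169.8]
158 8 [-51.5 170.3]
162 7 [-44.6 169.9]
166 8 [-37.6 169.5]
170 4 [-30.4 173.7]
203 8 [ 26. 169.]
207 9 [ 32.8 168.6]
211 8 [ 39.7 169.9]
215 8 [ 46.5 170.4]
219 7 [ 53.2 170. ]
223 9 [ 59.9 169. ]
227 8 [ 66.7 170.2]
231 8 [ 73.4 170.7]
[-1.27336109e-04  1.69920393e+02]
```

Run:
```python
from h import *
from station import arm
s=arm.read_state()
rows(s,[(585,280,165,3.02),(545,260,160,3.06),(535,225,150,3.13),(538,195,140,3.2),(539.8,176.3,131,3.25)],0,2,3)
```

```text
[[0, [3.52, -1.09, 0.28], -0.015], [0, [3.73, -2.48, 0.5], -0.04], [0, [0.71, -3.57, 1.0], -0.07], [0, [-0.34, -2.99, 1.0], -0.07], [0, [-0.07, -1.88, 0.9], -0.05]]
end [539.8 176.3 131. ] 3.25
```

Call:
arm_command:
  plan:
    - [0,[3.5,-1.1,0.3],-0.02]
    - [0,[3.7,-2.5,0.5],-0.04]
    - [0,[0.7,-3.6,1.0],-0.07]
    - [0,[-0.3,-3.0,1.0],-0.07]
    - [0,[-0.1,-1.9,0.9],-0.05]
    - [0,[0,0,0],0]
    - [0,[0,0,0],0]
    - [0,[0,0,0],0]

```text
time: 6.95
ee_pos: [542.0, 175.6, 132.0]
tcp_rot: [-0.176, 3.135, 0.001]
force: [-0.1, 0.2, -2.9]
gripper_width: 14.7
finger_force: 98.2
```

Run:
```python
from h import *
from station import arm,snapshot
s=arm.read_state();p,X=pose(s);print(s["time"],p,np.arctan2(X[1,0],X[0,0]),s["force"],s["wrist_torque"],s["joints"])
d=snapshot("wrist");handle(d,s,p[2]+2.3)
rows(s,[(539.8,176.3,128,3.25)],0,2,3)
q=snapshot("side");np.savez("pics/side4.npz",**q)
w=d["color"][100:,:,::-1]
im=np.vstack([cv2.resize(q["color"][90:250,80:350,::-1],(800,474),interpolation=cv2.INTER_CUBIC)])
cv2.imwrite("pics/s4.png",im)
```

```text
6.95 [542.01835307 175.60743851 132.02496743] -3.0291358800995876 [-0.06635387  0.2044559  -2.85806761] [ 0.06845765  0.16853631 -0.03621989] [ 1.35129933e-01  1.81160945e-01  1.92904013e+00  4.33645560e-04
  1.03015960e+00 -1.54834637e+00]
red rows 53 84
lat at 0 0.3 slope -0.0130 knobend x 94.3 sleeve start x 24.8 (row 221)
[[0, [0.21, 0.09, 0.4], 0.004]]
end [539.8 176.3 128. ] -3.033
```

View pics/s4.png

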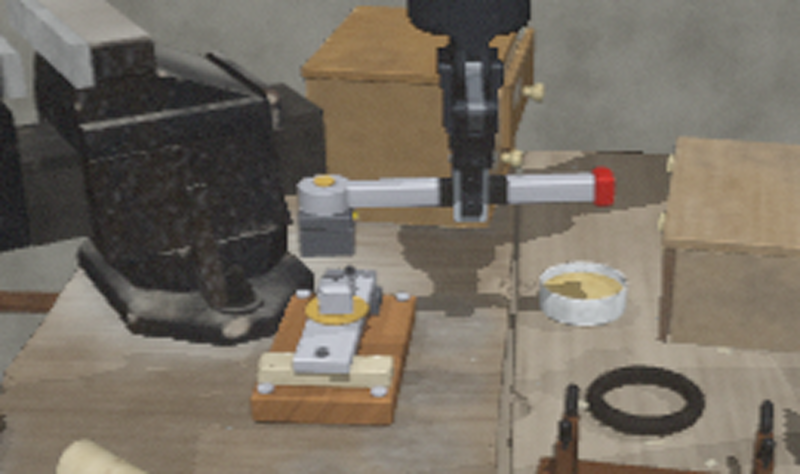

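```bash
python3 - <<'E'
from h import *
from station import arm
s=arm.read_state();p,X=pose(s);q=dict(np.load("pics/side4.npz"))
ax=p+X[:,0]*-92.7+X[:,1]*.9;print(ax)
f=lambda P:cv2.projectPoints(np.array([P],float),q["rvec"],q["tvec"],q["camera_matrix"],None)[0].ravel().round(1)
print("cap",f((ax[0],ax[1],134.3+11)),"obs",(189.,151.1)," bolt",f((632,186.5,66)),"obs",(197.6,181.))
E
python3 - <<'E'
import numpy as np,cv2
d=np.load("pics/side4.npz")["color"][140:215,170:230,::-1]
cv2.imwrite("pics/s4c.png",cv2.resize(d,None,fx=8,fy=8,interpolation=cv2.INTER_CUBIC))
E
```

```text
[634.03917226 187.08623767 132.11247357]
cap [189.5 148.6] obs (189.0, 151.1)  bolt [192.6 186.2] obs (197.6, 181.0)
```

View pics/s4c.png

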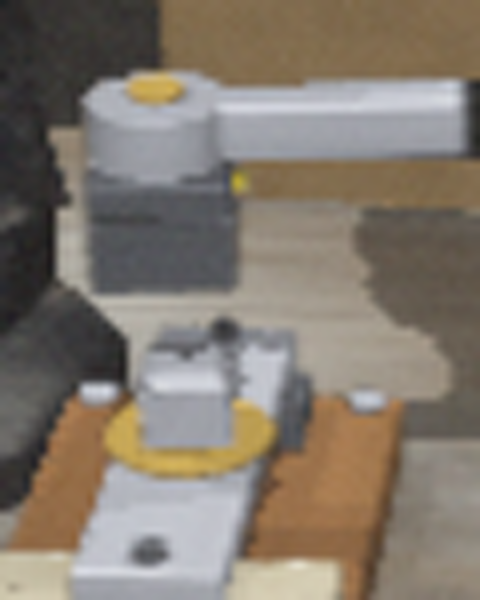

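Run:
```python
from h import *
from station import arm
q=dict(np.load("pics/side4.npz"));w=dict(np.load("pics/w3.npz"));w2=dict(np.load("pics/w2.npz"))
for z in(44,46,48):print("side washer",z,plane(q,(193.4,193.6),z))
for z in(140,143,146):print("side cap",z,plane(q,(188.8,150.6),z))
# washer by side x rays, top face in w3
print("head top side",plane(q,(193.4,184.5),66))
print(tri([ray(q,(193.4,193.6)),ray(w,(156.0,211.5),True)]))
d=cv2.cvtColor(w2["color"],cv2.COLOR_RGB2HSV);print(ray(w2,(258,187),True)[0])
cv2.imwrite("pics/w2c.png",cv2.resize(w2["color"][225:295,125:185,::-1],None,fx=8,fy=8,interpolation=cv2.INTER_CUBIC))
```

```text
side washer 44 [632.98910308 175.52615559  44.        ]
side washer 46 [632.37042871 179.40279923  46.        ]
side washer 48 [631.75175434 183.27944287  48.        ]
side cap 140 [636.02521815 184.11127452 140.        ]
side cap 143 [634.7943913  191.56827329 143.        ]
side cap 146 [633.56356445 199.02527206 146.        ]
head top side [631.49746169 178.87409044  66.        ]
(array([630.28685584, 189.46564931,  51.0189376 ]), [0.5, 0.5])
[503.78528352 309.34963162 282.96309414]
```

Call:
arm_command:
  plan:
    - [0,[0.28,0,1.0],0.01]
    - [0,[0,0,1.0],0]
    - [0,[0,0,0.8],0]
    - [0,[0,0,0.3],0]
    - [0,[0,0,0.2],0]
    - [0,[0,0,0],0]

```text
time: 7.65
ee_pos: [539.6, 175.0, 100.9]
tcp_rot: [-0.161, 3.137, 0.001]
force: [-9.3, -2.4, 13.1]
gripper_width: 14.0
finger_force: 101.1
```

Call:
arm_command:
  plan:
    - [0,[0,0,0.3],0]
    - [0,[0,0,0.2],0]
    - [0,[0,0,0],0]

```text
time: 7.95
ee_pos: [537.8, 174.8, 94.7]
tcp_rot: [0.161, -3.134, -0.0]
force: [-11.6, -0.7, 10.9]
gripper_width: 14.0
finger_force: 101.9
```

Call:
arm_command:
  plan:
    - [0,[0.15,0,0.1],0]
    - [0,[0.1,0,0.2],0]
    - [0,[0,0,0.2],0]
    - [0,[0,0,0],0]

```text
time: 8.35
ee_pos: [536.3, 174.7, 89.7]
tcp_rot: [0.161, -3.137, -0.001]
force: [-9.1, -0.6, 8.9]
gripper_width: 14.2
finger_force: 102.3
```

Call:
arm_command:
  plan:
    - [0,[0.1,0,0.2],0]
    - [0,[0.0,0,0.2],0]
    - [0,[0,0,0.2],0]
    - [0,[0,0,0],0]
    - [0,[0,0,0],0]

```text
time: 8.85
ee_pos: [535.0, 174.6, 83.5]
tcp_rot: [0.161, -3.136, -0.0]
force: [-9.1, -0.3, 8.7]
gripper_width: 14.1
finger_force: 103.5
```

Call:
arm_command:
  plan:
    - [0,[0.1,0,0.15],0]
    - [0,[0.0,0,0.15],0]
    - [0,[0,0,0.15],0]
    - [0,[0,0,0],0]
    - [0,[0,0,0],0]

```text
time: 9.35
ee_pos: [534.3, 174.5, 79.1]
tcp_rot: [0.161, -3.137, -0.001]
force: [-9.5, -0.8, 9.1]
gripper_width: 14.1
finger_force: 104.3
```

Run:
```python
from h import *
from station import arm,snapshot
s=arm.read_state();p,X=pose(s);print(p,s["force"],s["wrist_torque"])
q=snapshot("side");np.savez("pics/side5.npz",**q);w=snapshot("wrist");handle(w,s,p[2]+2.3)
cv2.imwrite("pics/s5.png",cv2.resize(q["color"][140:225,150:310,::-1],(800,425),interpolation=cv2.INTER_CUBIC))
```

```text
[534.34999356 174.49693685  79.11450075] [-9.51300731 -0.813116    9.07010964] [0.12726839 0.4181504  0.06877734]
red rows 69 97
lat at 0 -0.4 slope -0.0004 knobend x 87.5 sleeve start x 28.4 (row 213)
```

View pics/s5.png

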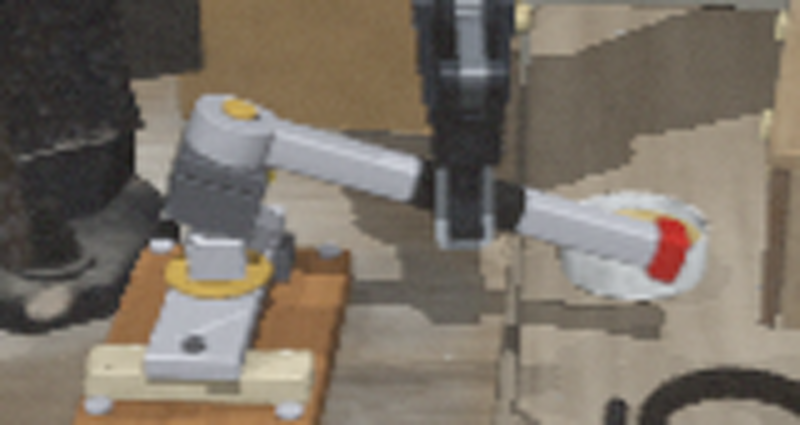

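Side view: the wrench has pitched in the grip, with the knob down about 0.2 rad and the socket mouth (215,222) only resting on the head (218,255). I'll lift off, level it in its rest and regrip, and refine the bolt position meanwhile.

Run:
```python
from h import *
from station import arm
rs=[]
for n,c0 in(("scene0",(255.5,172)),("side0",(193.5,190)),("side4",(193.5,190)),("w3",(156,211))):
    d=dict(np.load(f"pics/{n}.npz"));h=cv2.cvtColor(d["color"],cv2.COLOR_RGB2HSV)
    m=cv2.inRange(h,(14,90,90),(34,255,255));yy,xx=np.mgrid[:m.shape[0],:m.shape[1]]
    m[np.hypot(xx-c0[0],yy-c0[1])>28]=0
    k,l,st,_=cv2.connectedComponentsWithStats(cv2.dilate(m,np.ones((2,2))));i=1+np.argmax(st[1:,4]);m[l!=i]=0
    ys,xs=np.where(m)
    pts=np.array([(x,y) for x,y in zip(xs,ys)],np.int32);hull=cv2.convexHull(pts);e=cv2.fitEllipse(hull) if len(hull)>4 else None
    L,Rr=xs.min(),xs.max();print(n,len(xs),"x",L,Rr,"rows at ext",ys[xs==L].mean(),ys[xs==Rr].mean(),"y",ys.min(),ys.max(),e)
```

```text
scene0 56 x 248 262 rows at ext 175.5 177.0 y 174 181 ((255.3970184326172, 176.53970336914062), (9.343283653259277, 14.726293563842773), 97.95951843261719)
side0 485 x 172 219 rows at ext 206.0 193.0 y 189 210 ((195.8483123779297, 200.3602752685547), (33.08633804321289, 49.19185256958008), 73.0931625366211)
side4 501 x 172 219 rows at ext 206.5 194.5 y 189 210 ((195.93507385253906, 200.42811584472656), (34.3231315612793, 49.320823669433594), 68.19146728515625)
w3 742 x 136 178 rows at ext 206.0 228.0 y 184 238 ((156.11727905273438, 212.31826782226562), (43.152278900146484, 59.51390838623047), 175.26832580566406)
```

Call:
arm_command:
  plan:
    - [0,[0,0,-1.0],0]
    - [0,[0,0,-2.0],0]
    - [0,[0,0,-3.0],0]
    - [0,[0,0,-3.0],0]
    - [0,[0,0,0],0]

```text
time: 9.95
ee_pos: [537.6, 174.5, 172.4]
tcp_rot: [-0.16, 3.128, 0.001]
force: [1.5, 0.7, -2.2]
gripper_width: 14.6
finger_force: 102.2
```

Run:
```python
from h import *
from station import arm
D={n:dict(np.load(f"pics/{n}.npz")) for n in("scene0","side0","w3")}
a=ray(D["scene0"],(255.2,176.2));b=ray(D["side0"],(193.4,193.6));c=ray(D["w3"],(156.0,211.5),True)
print(tri([a,b]),tri([a,b,c]),tri([a,c]))
print(plane(D["scene0"],(255.2,176.2),46),plane(D["scene0"],(255.2,176.2),49))
s=arm.read_state();p,X=pose(s);print(p,X[:,2])
A=np.array([*p[:2],3.252]);B=np.array([427.6,348.8,3.006]);z=[175]*4+[165,150]
rows(s,[((A+(B-A)*k/6)[0],(A+(B-A)*k/6)[1],z[k-1],(A+(B-A)*k/6)[2]) for k in range(1,7)],0,1,2)
```

```text
(array([630.85986068, 188.89552593,  50.90705699]), [0.0, 0.0]) (array([630.31578476, 189.35651214,  51.12747478]), [0.3, 0.5, 0.6]) (array([629.32337053, 189.91684795,  52.21406504]), [0.1, 0.1])
[636.6277884  185.63992873  46.        ] [633.11018237 187.62503992  49.        ]
[537.58616112 174.46746683 172.44254389] [ 0.00978448  0.00132095 -0.99995126]
[[0, [1.5, 3.1, -0.3], 0.03], [0, [1.6, 3.0, 0.0], 0.04], [0, [1.8, 3.0, 0.0], 0.04], [0, [1.8, 2.9, 0.0], 0.05], [0, [2.0, 2.8, 1.0], 0.04], [0, [2.1, 2.7, 1.5], 0.04]]
end [428.  349.1 150.4] -3.279
```

Call:
arm_command:
  plan:
    - [0,[1.5,3.1,-0.3],0.03]
    - [0,[1.6,3.0,0.0],0.04]
    - [0,[1.8,3.0,0.0],0.04]
    - [0,[1.8,2.9,0.0],0.05]
    - [0,[2.0,2.8,1.0],0.04]
    - [0,[2.1,2.7,1.5],0.04]
    - [0,[0,0,0],0]
    - [0,[0,0,0],0]

```text
time: 10.75
ee_pos: [423.4, 348.4, 143.2]
tcp_rot: [-0.213, -3.131, 0.004]
force: [-0.2, -0.2, -2.7]
gripper_width: 14.3
finger_force: 102.1
```

Run:
```python
from h import *
from station import arm,snapshot
s=arm.read_state();p,X=pose(s);print(s["time"],p,X[:,2])
w=snapshot("wrist");handle(w,s,p[2]+2.3);rows(s,[(427.6,348.8,130,3.006)],0,2,3)
q=snapshot("side");n=np.array([X[0,1],X[1,1],0]);c=q["color"].astype(int)
f=lambda P:cv2.projectPoints(np.array([P],float),q["rvec"],q["tvec"],q["camera_matrix"],None)[0].ravel()
pts=[]
for t in(-70,-60,-50,-40,40,50,60,70):
    u0,v0=f(p+X[:,0]*t+np.array([0,0,2.3-t*.22]));u=int(round(u0));g=c[:,u].sum(1);sat=c[:,u].max(1)-c[:,u].min(1)
    col=[v for v in range(int(v0)-14,int(v0)+15) if g[v]>480 and sat[v]<30]
    if not col: continue
    cc,r=ray(q,(u,np.mean(col)));P=cc+r*(((p-cc)@n)/(r@n));pts.append([(P-p)@X[:,0],P[2]-p[2]]);print(u,len(col),np.round(pts[-1],1))
print(np.polyfit(*np.array(pts).T,1))
```

```text
10.75 [423.39008814 348.36503125 143.18436308] [-0.0034745  -0.00238677 -0.99999112]
red rows 67 95
lat at 0 -0.0 slope -0.0072 knobend x 88.2 sleeve start x 28.2 (row 213)
[[0, [-0.41, 0.1, 1.32], -0.0]]
end [427.6 348.8 130. ] 3.006
265 11 [-70.   23.8]
271 11 [-60.5  21.1]
278 12 [-49.3  16. ]
284 11 [-39.8  14.2]
334 11 [ 40.  -10.3]
341 13 [ 51.5 -17.1]
347 10 [ 60.8 -16.3]
353 11 [ 70.4 -19.9]
[-0.31380175  1.56638266]
```

Call:
arm_command:
  plan:
    - [0,[-0.4,0.1,2.0],0]
    - [0,[0,0,2.0],0]
    - [0,[0,0,1.5],0]
    - [0,[0,0,0.5],0]
    - [0,[0,0,0.5],0]
    - [0,[0,0,0.5],0]
    - [0,[0,0,0.4],0]
    - [0,[0,0,0.2],0]
    - [0,[0,0,0],0]
  force: 40

```text
time: 11.75
ee_pos: [432.4, 349.7, 73.7]
tcp_rot: [0.215, 3.128, 0.003]
force: [1.1, -3.0, 5.9]
gripper_width: 14.3
finger_force: 103.4
```

Call:
arm_command:
  plan:
    - [0,[0.2,0,0.3],0]
    - [0,[0.2,0.05,0.3],0]
    - [0,[0,0,0.3],0]
    - [0,[0,0,0],0]
    - [0,[0,0,0],0]
  force: 40

```text
time: 12.25
ee_pos: [432.0, 350.0, 66.4]
tcp_rot: [0.214, 3.121, 0.003]
force: [7.9, -8.6, 7.0]
gripper_width: 14.4
finger_force: 104.2
```

Call:
arm_command:
  plan:
    - [5,[0,0,0],0]
    - [5,[0,0,0],0]
    - [5,[0,0,0],0]
    - [5,[0,0,0],0]
    - [5,[0,0,-2.0],0]
    - [5,[0,0,-4.0],0]
    - [7,[0,0,-4.0],0]
    - [8.5,[0,0,-3.0],0]
    - [8.5,[0,0,0],0]
    - [8.5,[0,0,0],0]

```text
time: 13.25
ee_pos: [425.1, 350.4, 191.3]
tcp_rot: [0.215, 3.133, 0.001]
force: [-0.6, 0.3, 0.4]
gripper_width: 85.3
finger_force: 0.0
```

Run:
```python
from h import *
from station import arm,snapshot
s=arm.read_state();p,X=pose(s);print(s["time"],p,X[:,2],np.arctan2(X[1,0],X[0,0]),s["force"])
w=snapshot("wrist");np.savez("pics/w6.npz",**w)
q=snapshot("side");np.savez("pics/side6.npz",**q)
b=cv2.resize(q["color"][190:290,220:390,::-1],(560,330),interpolation=cv2.INTER_CUBIC)
a=cv2.resize(w["color"][60:300,180:340,::-1],(220,330),interpolation=cv2.INTER_CUBIC)
cv2.imwrite("pics/six.png",np.hstack([a,b]))
```

```text
13.25 [425.11834027 350.42762899 191.29957909] [ 1.13164108e-03  7.05786611e-04 -9.99999111e-01] 3.0043262023234916 [-0.64505913  0.3024106   0.40797508]
```

View pics/six.png

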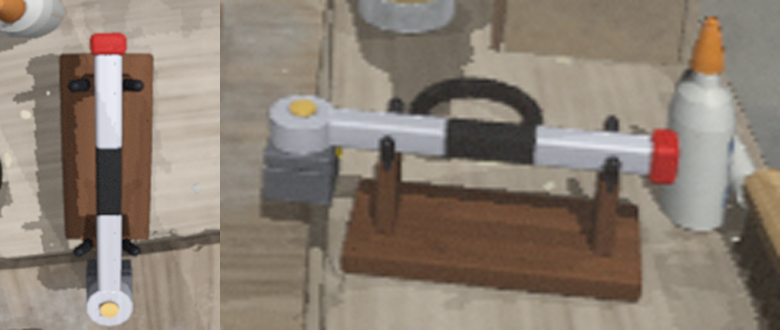

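The wrench lies level in both forks again, eye at lower left, sleeve between the forks. Now I'll measure it and regrip.

Run:
```python
from h import *
from station import arm
s=arm.read_state();p,X=pose(s);w=dict(np.load("pics/w6.npz"));handle(w,s,66)
c=w["color"].astype(int)
for v0,v1 in((130,260),):
    col=c[v0:v1,256:261].sum((1,2))/5;dk=np.where(col<200)[0]+v0;print(dk.min(),dk.max())
    for v in(dk.min()-.5,dk.max()+.5):print((X.T@(plane(w,(258,v),73.5,True)-p)).round(1),plane(w,(258,v),73.5,True).round(1))
m=cv2.inRange(cv2.cvtColor(w["color"],cv2.COLOR_RGB2HSV),(15,90,120),(34,255,255));m[:,:235]=0;m[:,285:]=0;m[:230]=0
ys,xs=np.where(m);print(len(xs),xs.mean(),ys.mean(),plane(w,(xs.mean(),ys.mean()),77,True))
```

```text
red rows 85 99
lat at 0 0.8 slope -0.0012 knobend x 85.6 sleeve start x 15.5 (row 169)
169 215
[ 1.580e+01 -1.000e-01  1.155e+02] [408.1 351.6  73.5]
[-26.8  -0.  115.4] [450.4 345.8  73.5]
106 258.92452830188677 284.6132075471698 [522.01290845 336.81310564  77.        ]
```

Call:
arm_command:
  plan:
    - [8.5,[-0.6,0.08,3.5],0]
    - [6,[0,0,4.0],0]
    - [5,[0,0,3.2],0]
    - [5,[0,0,1.5],0]
    - [5,[0,0,0.5],0]
    - [5,[0,0,0],0]
    - [5,[0,0,0],0]
  force: 120

```text
time: 14.05
ee_pos: [432.3, 350.7, 65.3]
tcp_rot: [0.216, 3.132, 0.002]
force: [0.7, 0.3, 0.3]
gripper_width: 49.9
finger_force: 0.0
```

Call:
arm_command:
  plan:
    - [0,[0.1,0,0.1],0]
    - [0,[0,0,0],0]
    - [0,[0,0,0],0]
    - [0,[0,0,0],0]
    - [0,[0,0,0],0]
    - [0,[0,0,0],0]
  force: 120

```text
time: 14.65
ee_pos: [430.7, 350.0, 64.3]
tcp_rot: [0.215, 3.133, -0.001]
force: [-1.6, -3.3, 5.8]
gripper_width: 13.8
finger_force: 117.3
```

Call:
arm_command:
  plan:
    - [0,[0,0,-1.9],0]
    - [0,[0,0,-3.0],0]
    - [0,[0,0,-3.5],0]
    - [0,[-2.0,-2.8,-1.0],-0.04]
    - [0,[-2.0,-2.9,0],-0.04]
    - [0,[-1.8,-3.0,0],-0.04]
    - [0,[-1.8,-3.0,0],-0.04]
    - [0,[-1.7,-3.0,0],-0.04]
    - [0,[-1.0,-1.6,0],-0.04]
    - [0,[0,0,0],0]
    - [0,[0,0,0],0]
    - [0,[0,0,0],0]
  force: 120

```text
time: 15.85
ee_pos: [524.6, 183.3, 156.2]
tcp_rot: [0.161, -3.136, -0.0]
force: [-0.4, 0.4, -2.7]
gripper_width: 13.9
finger_force: 117.6
```

```bash
cat >> h.py <<'E'
def pitch(q,p,X,guess=0,thr=480,ts=(-70,-60,-50,-40,40,50,60,70)):
    n=np.array([X[0,1],X[1,1],0]);c=q["color"].astype(int);pts=[]
    for t in ts:
        P=p+X[:,0]*t+np.array([0,0,2.3+t*guess])
        u0,v0=cv2.projectPoints(P[None],q["rvec"],q["tvec"],q["camera_matrix"],None)[0].ravel()
        u=int(round(u0));g=c[:,u].sum(1);sat=c[:,u].max(1)-c[:,u].min(1)
        col=[v for v in range(int(v0)-9,int(v0)+10) if g[v]>thr and sat[v]<30]
        if not col: continue
        cc,r=ray(q,(u,np.mean(col)));P=cc+r*(((p-cc)@n)/(r@n));pts.append([(P-p)@X[:,0],P[2]-p[2],len(col)])
    pts=np.array(pts);print(pts.round(1).tolist());print("slope,off",np.polyfit(pts[:,0],pts[:,1],1))
def cap(q,p,X,off=10,axx=-93,axy=0):
    """yellow cap centroid near the predicted eye"""
    P=p+X[:,0]*axx+X[:,1]*axy+np.array([0,0,2.3+off])
    uv=cv2.projectPoints(P[None],q["rvec"],q["tvec"],q["camera_matrix"],None)[0].ravel()
    m=cv2.inRange(cv2.cvtColor(q["color"],cv2.COLOR_RGB2HSV),(14,90,110),(34,255,255))
    yy,xx=np.mgrid[:m.shape[0],:m.shape[1]];m[np.hypot(xx-uv[0],yy-uv[1])>9]=0
    ys,xs=np.where(m);c=(xs.mean(),ys.mean());print("cap n",len(xs),np.round(c,1),"pred",uv.round(1));return ray(q,c)
E
python3 - <<'E'
from h import *
from station import arm,snapshot
s=arm.read_state();p,X=pose(s);print(s["time"],p,X[:,2],np.arctan2(X[1,0],X[0,0])%6.283,s["force"],s["gripper_width"])
w=snapshot("wrist");handle(w,s,p[2]+2.3)
q=snapshot("side");a=snapshot("scene");pitch(q,p,X)
T=tri([cap(q,p,X),cap(a,p,X)]);print(T,"tool:",X.T@(T[0]-p))
E
```

```text
15.85 [524.5614723  183.31972494 156.18057526] [-1.67567920e-03  2.08768976e-04 -9.99998574e-01] 3.2439801111881335 [-0.44996523  0.42743399 -2.74646223] 13.864805270242877
red rows 54 85
lat at 0 3.5 slope -0.0521 knobend x 93.9 sleeve start x 23.4 (row 224)
[[-70.3, 3.4, 8.0], [-59.2, 3.2, 8.0], [-49.9, 4.0, 7.0], [-40.5, 3.8, 7.0], [40.4, 2.3, 9.0], [49.9, 3.1, 8.0], [59.4, 4.0, 7.0], [70.9, 3.7, 7.0]]
slope,off [-1.51960204e-03  3.44609531e+00]
cap n 125 [197.5 134.7] pred [197.6 138.3]
cap n 0 [nan nan] pred [257.2 140.4]
(array([nan, nan, nan]), [nan, nan]) tool: [nan nan nan]h.py:60: RuntimeWarning: Mean of empty slice.
  ys,xs=np.where(m);c=(xs.mean(),ys.mean());print("cap n",len(xs),np.round(c,1),"pred",uv.round(1));return ray(q,c)
  ret = ret.dtype.type(ret / rcount)
```

Run:
```python
from h import *
from station import arm,snapshot
s=arm.read_state();p,X=pose(s);w=snapshot("wrist");np.savez("pics/w7.npz",**w);c=w["color"].astype(int)
for v in range(70,300,12):
    g=c[v].sum(1);sat=c[v].max(1)-c[v].min(1);k=258;t=(lambda i:g[i]<200) if g[k]<200 else (lambda i:g[i]>430 and sat[i]<35 )
    a=b=k
    while t(a-1) and a>200:a-=1
    while t(b+1) and b<320:b+=1
    P=X.T@(plane(w,((a+b)/2,v),p[2]+11,True)-p);print(v,a,b,P[:2].round(1),c[v,k])
m=cv2.inRange(cv2.cvtColor(w["color"],cv2.COLOR_RGB2HSV),(0,180,100),(6,255,255));ys,xs=np.where(m)
print("knob",(xs.min()+xs.max())/2,xs.mean(),(X.T@(plane(w,(xs.mean(),ys.mean()),p[2]+8,True)-p)).round(1))
```

```text
70 258 258 [86.2 -1. ] [212  63  62]
82 258 258 [81.6 -1. ] [175  47  45]
94 240 278 [76.9 -0.6] [224 225 234]
106 240 279 [72.3 -0.4] [223 224 233]
118 240 295 [67.7  2.7] [223 224 233]
130 200 320 [63.  -0.2] [223 224 233]
142 200 320 [58.3 -0.2] [224 225 233]
154 241 320 [53.6  7.9] [223 224 233]
166 241 313 [48.7  6.6] [221 222 232]
178 241 287 [43.8  1.4] [223 224 232]
190 241 287 [38.7  1.5] [222 223 232]
202 242 289 [33.6  2.1] [220 222 230]
214 242 300 [28.3  4.5] [221 221 231]
226 241 276 [22.8 -0.7] [52 52 55]
238 241 276 [17.1 -0.7] [51 52 54]
250 240 277 [11.2 -0.7] [34 33 38]
262 239 278 [ 5.  -0.7] [28 28 31]
274 201 315 [-1.5 -1. ] [35 31 35]
286 200 320 [-8.4 -0. ] [34 31 35]
298 240 277 [-15.7  -0.7] [50 50 54]
knob 259.0 257.52969894222946 [86.2 -1.2 -8. ]
```

Run:
```python
from h import *
from station import arm
rows(arm.read_state(),[(531,181,140,3.25),(537.2,178.9,122,3.25)],0,2,3)
```

```text
[[0, [-0.57, -0.3, 1.67], -0.005], [0, [-0.59, -0.28, 1.8], -0.0]]
end [537.2 178.9 122. ] -3.033
```

Call:
arm_command:
  plan:
    - [0,[-0.6,-0.3,1.6],-0.005]
    - [0,[-0.6,-0.3,1.8],0]
    - [0,[0,0,0],0]
    - [0,[0,0,0],0]
    - [0,[0,0,0],0]

```text
time: 16.55
ee_pos: [538.5, 178.3, 123.9]
tcp_rot: [-0.169, 3.136, 0.0]
force: [0.0, -0.5, -4.3]
gripper_width: 13.9
finger_force: 117.6
```

Run:
```python
from h import *
from station import arm,snapshot
s=arm.read_state();p,X=pose(s);print(s["time"],p,np.arctan2(X[1,0],X[0,0])%6.283,s["force"])
q=snapshot("side");np.savez("pics/side8.npz",**q);a=snapshot("scene");np.savez("pics/scene8.npz",**a)
P=p-X[:,0]*93.1
for d,n in((q,"side"),(a,"scene")):
    f=lambda P:cv2.projectPoints(np.array([P],float),d["rvec"],d["tvec"],d["camera_matrix"],None)[0].ravel()
    uv=f((P[0],P[1],p[2]+12));c0=f((630.4,189,51));print(n,"axis cap pred",uv,"washer",c0)
    h=cv2.cvtColor(d["color"],cv2.COLOR_RGB2HSV)
    k,l,st,ce=cv2.connectedComponentsWithStats(cv2.inRange(h,(14,130,140),(34,255,255)))
    for i in range(1,k):
        if np.hypot(*(ce[i]-uv))<25 or np.hypot(*(ce[i]-c0))<25: print(st[i],ce[i].round(1))
rows(s,[(537.2,178.9,112,3.25)],0,2,3)
```

```text
16.55 [538.4917081  178.34293214 123.85798561] 3.2489517657085747 [ 0.01893536 -0.5260881  -4.34418756]
side axis cap pred [191.21664826 153.52000608] washer [193.62085123 193.58227877]
[188 153   6   3  14] [190.5 154. ]
[201 165   1   2   2] [201.  165.5]
[173 191  31  17 176] [184.6 197.5]
[202 191  18  19 165] [210.9 199.9]
[202 208   1   1   1] [202. 208.]
scene axis cap pred [255.81898446 148.64644034] washer [255.24973469 176.27865419]
[249 176  14   6  36] [256.1 178.8]
[248 190   2   2   2] [248.5 190.5]
[270 190   1   1   1] [270. 190.]
[250 193   1   2   2] [250.  193.5]
[249 197   1   1   1] [249. 197.]
[[0, [0.12, 0.07, 1.19], -0.001]]
end [537.2 178.9 112. ] -3.033
```

Call:
arm_command:
  plan:
    - [0,[0.18,0.08,0.6],0]
    - [0,[0,0,0.5],0]
    - [0,[0,0,0.2],0]
    - [0,[0,0,0],0]
    - [0,[0,0,0],0]

```text
time: 17.15
ee_pos: [536.2, 178.5, 109.6]
tcp_rot: [0.168, -3.137, 0.0]
force: [0.4, 0.4, -3.2]
gripper_width: 13.8
finger_force: 117.6
```

Call:
arm_command:
  plan:
    - [0,[0,0,0.2],0]
    - [0,[0,0,0.2],0]
    - [0,[0,0,0],0]
    - [0,[0,0,0],0]

```text
time: 17.55
ee_pos: [536.2, 178.5, 105.7]
tcp_rot: [0.168, -3.137, 0.0]
force: [0.6, 0.4, -3.5]
gripper_width: 13.9
finger_force: 117.6
```

Call:
arm_command:
  plan:
    - [0,[0,0,0.2],0]
    - [0,[0,0,0.1],0]
    - [0,[0,0,0],0]
    - [0,[0,0,0],0]

```text
time: 17.95
ee_pos: [536.5, 178.6, 102.9]
tcp_rot: [-0.168, 3.137, 0.0]
force: [1.6, -0.4, -3.7]
gripper_width: 14.2
finger_force: 117.6
```

Call:
arm_command:
  plan:
    - [0,[0,0,0.15],0]
    - [0,[0,0,0.1],0]
    - [0,[0,0,0],0]

```text
time: 18.25
ee_pos: [536.5, 178.6, 100.3]
tcp_rot: [-0.168, 3.137, 0.0]
force: [1.5, 0.7, -3.4]
gripper_width: 14.0
finger_force: 117.6
```

Call:
arm_command:
  plan:
    - [0,[0,0,0.2],0]
    - [0,[0,0,0.2],0]
    - [0,[0,0,0],0]

```text
time: 18.55
ee_pos: [536.4, 178.6, 96.1]
tcp_rot: [-0.168, 3.137, 0.0]
force: [0.9, 0.9, -2.4]
gripper_width: 13.8
finger_force: 117.6
```

Call:
arm_command:
  plan:
    - [0,[0,0,0.2],0]
    - [0,[0,0,0.2],0]
    - [0,[0,0,0],0]

```text
time: 18.85
ee_pos: [536.4, 178.6, 92.1]
tcp_rot: [-0.168, 3.137, 0.0]
force: [1.2, 0.3, -2.6]
gripper_width: 14.2
finger_force: 117.6
```

Call:
arm_command:
  plan:
    - [0,[0,0,0.2],0]
    - [0,[0,0,0.2],0]
    - [0,[0,0,0],0]

```text
time: 19.15
ee_pos: [536.4, 178.6, 88.2]
tcp_rot: [-0.168, 3.137, 0.0]
force: [2.7, 1.3, -3.3]
gripper_width: 14.4
finger_force: 117.6
```

Call:
arm_command:
  plan:
    - [0,[0,0,0.1],0]
    - [0,[0,0,0.1],0]
    - [0,[0,0,0],0]

```text
time: 19.45
ee_pos: [536.4, 178.6, 86.8]
tcp_rot: [-0.168, 3.137, -0.0]
force: [-0.9, 0.1, 0.8]
gripper_width: 13.9
finger_force: 118.1
```

Run:
```python
from h import *
from station import arm,snapshot
s=arm.read_state();p,X=pose(s);print(s["time"],p,X[:,2],np.arctan2(X[1,0],X[0,0])%6.283,s["force"],s["wrist_torque"])
q=snapshot("side");np.savez("pics/side9.npz",**q);pitch(q,p,X)
```

```text
19.45 [536.37456177 178.55427035  86.79308233] [ 4.52347926e-05 -6.36036761e-05 -9.99999997e-01] 3.2486977396862726 [-0.94496428  0.05971933  0.78202667] [-0.03103302 -0.11752021 -0.02876559]
[[-71.0, -0.8, 12.0], [-59.4, -0.2, 11.0], [-49.6, 4.2, 8.0], [-39.9, 4.0, 8.0], [40.5, -0.4, 9.0], [50.5, -0.9, 11.0], [60.4, 0.2, 10.0], [70.3, -0.7, 11.0]]
slope,off [-0.01534624  0.67985981]
```

Call:
arm_command:
  plan:
    - [0,[-0.01,0.46,0],0.05]
    - [0,[-0.01,0.46,0],0.05]
    - [0,[0,0,0],0]

```text
time: 19.8
ee_pos: [536.4, 188.3, 86.8]
tcp_rot: [-0.013, 3.139, 0.001]
force: [1.8, 1.5, -1.7]
gripper_width: 14.1
finger_force: 118.0
```

```bash
cat >> h.py <<'E'
C=np.array([628.9,188.5])
def turn(s):
    p,X=pose(s);r=p[:2]-C;t=np.array([X[0,1],X[1,1]])
    m=r[0]*s["force"][1]/1000-r[1]*s["force"][0]/1000
    print("t %.2f z %.1f pos yaw %.3f tool yaw %.3f R %.1f  F_tan %.1f F_rad %.1f Fz %.1f Mz(axis) %.2f wrist %.2f"%(s["time"],p[2],np.arctan2(r[1],r[0])%6.2832,np.arctan2(X[1,0],X[0,0])%6.2832,np.hypot(*r),s["force"][:2]@t,s["force"][:2]@X[:2,0],s["force"][2],m+s["wrist_torque"][2],s["wrist_torque"][2]),s["gripper_width"].round(1))
E
python3 -c "
from h import *
from station import arm
turn(arm.read_state())"
```

```text
Traceback (most recent call last):
  File "h.py", line 65, in turn
    print("t %.2f z %.1f pos yaw %.3f tool yaw %.3f R %.1f  F_tan %.1f F_rad %.1f Fz %.1f Mz(axis) %.2f wrist %.2f"%(s["time"],p[2],np.arctan2(r[1],r[0])%6.2832,np.arctan2(X[1,0],X[0,0])%6.2832,np.hypot(*r),s["force"][:2]@t,s["force"][:2]@X[:2,0],s["force"][2],m+s["wrist_torque"][2],s["wrist_torque"][2]),s["gripper_width"].round(1))
                                                                                                                                                                                                                                                                                                                  ^^^^^^^^^^^^^^^^^^^^^^^^
AttributeError: 'float' object has no attribute 'round'
```

```bash
sed -i 's/,s\["gripper_width"\].round(1))/)/' h.py; python3 -c "
from h import *
from station import arm
turn(arm.read_state())"
```

```text
t 19.80 z 86.8 pos yaw 3.144 tool yaw 3.150 R 92.5  F_tan 1.5 F_rad -1.9 Fz -1.7 Mz(axis) 0.05 wrist 0.19
```

Call:
arm_command:
  plan:
    - [0,[-0.01,0.46,0],0.05]
    - [0,[-0.01,0.46,0],0.05]
    - [0,[0,0,0],0]
    - [0,[0,0,0],0]

```text
time: 20.2
ee_pos: [536.7, 197.2, 86.8]
tcp_rot: [0.142, 3.137, 0.002]
force: [1.9, 2.9, -1.4]
gripper_width: 13.6
finger_force: 118.1
```

```bash
python3 -c "
from h import *
from station import arm
turn(arm.read_state())"
```

```text
t 20.20 z 86.8 pos yaw 3.047 tool yaw 3.051 R 92.6  F_tan 3.0 F_rad -1.7 Fz -1.4 Mz(axis) 0.04 wrist 0.32
```

Call:
arm_command:
  plan:
    - [0,[-0.01,0.46,0],0.05]
    - [0,[0,0,0],0]
    - [0,[0,0,0],0]

```text
time: 20.5
ee_pos: [537.2, 201.7, 86.7]
tcp_rot: [0.221, 3.132, 0.001]
force: [2.7, 3.5, 0.2]
gripper_width: 14.2
finger_force: 118.2
```

```bash
python3 -c "
from h import *
from station import arm
turn(arm.read_state())"
```

```text
t 20.50 z 86.7 pos yaw 2.999 tool yaw 3.001 R 92.6  F_tan 3.8 F_rad -2.2 Fz 0.2 Mz(axis) 0.06 wrist 0.42
```

Call:
arm_command:
  plan:
    - [0,[-0.01,0.46,0],0.05]
    - [0,[0,0,0],0]
    - [0,[0,0,0],0]

```text
time: 20.8
ee_pos: [537.9, 206.2, 86.7]
tcp_rot: [0.3, 3.126, 0.001]
force: [2.9, 4.1, -0.3]
gripper_width: 14.0
finger_force: 118.3
```

```bash
python3 -c "
from h import *
from station import arm
turn(arm.read_state())"
```

```text
t 20.80 z 86.7 pos yaw 2.949 tool yaw 2.950 R 92.7  F_tan 4.5 F_rad -2.1 Fz -0.3 Mz(axis) 0.05 wrist 0.47
```

Call:
arm_command:
  plan:
    - [0,[-0.02,0.5,0],0.05]
    - [0,[0,0,0],0]
    - [0,[0,0,0],0]

```text
time: 21.1
ee_pos: [538.8, 210.8, 86.6]
tcp_rot: [0.378, 3.118, 0.0]
force: [2.4, 3.5, 1.3]
gripper_width: 14.0
finger_force: 118.3
```

```bash
python3 -c "
from h import *
from station import arm
turn(arm.read_state())"
```

```text
t 21.10 z 86.6 pos yaw 2.899 tool yaw 2.900 R 92.8  F_tan 4.0 F_rad -1.5 Fz 1.3 Mz(axis) 0.09 wrist 0.46
```

Call:
arm_command:
  plan:
    - [0,[-0.02,0.5,0],0.05]
    - [0,[0,0,0],0]
    - [0,[0,0,0],0]

```text
time: 21.4
ee_pos: [539.9, 214.9, 86.4]
tcp_rot: [-0.454, -3.109, 0.002]
force: [0.8, -0.2, 2.0]
gripper_width: 14.1
finger_force: 118.7
```

```bash
python3 -c "
from h import *
from station import arm
turn(arm.read_state())"
```

```text
t 21.40 z 86.4 pos yaw 2.853 tool yaw 2.852 R 92.9  F_tan 0.0 F_rad -0.8 Fz 2.0 Mz(axis) 0.70 wrist 0.70
```

Call:
arm_command:
  plan:
    - [0,[-0.02,0.47,0],0.05]
    - [0,[-0.01,0.46,0],0.05]
    - [0,[0,0,0],0]
    - [0,[0,0,0],0]

```text
time: 21.8
ee_pos: [542.9, 223.9, 86.3]
tcp_rot: [-0.61, -3.081, 0.002]
force: [0.6, -0.8, 2.9]
gripper_width: 13.9
finger_force: 118.8
```

```bash
python3 -c "
from h import *
from station import arm
turn(arm.read_state())"
```

```text
t 21.80 z 86.3 pos yaw 2.751 tool yaw 2.751 R 93.0  F_tan -0.5 F_rad -0.8 Fz 2.9 Mz(axis) 0.71 wrist 0.66
```

Call:
arm_command:
  plan:
    - [0,[-0.01,0.37,0],0.04]
    - [0,[-0.01,0.37,0],0.04]
    - [0,[0,0,0],0]
    - [0,[0,0,0],0]

```text
time: 22.2
ee_pos: [545.9, 230.8, 86.3]
tcp_rot: [-0.733, -3.054, 0.001]
force: [-1.4, -0.2, 4.4]
gripper_width: 14.0
finger_force: 118.8
```

Run:
```python
from h import *
from station import arm,snapshot
s=arm.read_state();turn(s)
q=snapshot("side");np.savez("pics/side10.npz",**q)
w=snapshot("wrist");np.savez("pics/w10.npz",**w)
# yellow witness mark / socket outline in side view: compare with side9 (before)
```

```text
t 22.20 z 86.3 pos yaw 2.670 tool yaw 2.671 R 93.1  F_tan -0.8 F_rad 1.1 Fz 4.4 Mz(axis) 0.79 wrist 0.72
```

Call:
arm_command:
  plan:
    - [0,[-0.01,-0.47,0],-0.05]
    - [0,[-0.01,-0.47,0],-0.05]
    - [0,[-0.01,-0.47,0],-0.05]
    - [0,[-0.01,-0.37,0],-0.04]
    - [0,[0,0,0],0]
    - [0,[0,0,0],0]

```text
time: 22.9
ee_pos: [539.8, 214.5, 86.4]
tcp_rot: [0.444, 3.11, -0.0]
force: [1.1, -0.1, 2.5]
gripper_width: 13.5
finger_force: 118.7
```

```bash
python3 -c "
from h import *
from station import arm
turn(arm.read_state())"
```

```text
t 22.90 z 86.4 pos yaw 2.858 tool yaw 2.858 R 92.8  F_tan 0.2 F_rad -1.1 Fz 2.5 Mz(axis) 0.61 wrist 0.63
```

Call:
arm_command:
  plan:
    - [0,[0,-0.28,0],-0.03]
    - [0,[0,0,0],0]
    - [0,[0,0,0],0]

```text
time: 23.2
ee_pos: [539.2, 212.3, 86.4]
tcp_rot: [0.398, 3.116, 0.001]
force: [1.1, 1.4, 0.5]
gripper_width: 13.8
finger_force: 118.5
```

```bash
python3 -c "
from h import *
from station import arm
turn(arm.read_state())"
```

```text
t 23.20 z 86.4 pos yaw 2.882 tool yaw 2.887 R 92.8  F_tan 1.6 F_rad -0.7 Fz 0.5 Mz(axis) 0.16 wrist 0.31
```

Relieved. A touch more, then lift slowly.

Call:
arm_command:
  plan:
    - [0,[0,-0.08,0],-0.01]
    - [0,[0,0,-0.3],0]
    - [0,[0,0,-0.5],0]
    - [0,[0,0,0],0]

```text
time: 23.6
ee_pos: [539.2, 210.7, 92.4]
tcp_rot: [0.381, 3.117, 0.001]
force: [11.6, 1.9, -11.7]
gripper_width: 13.9
finger_force: 118.2
```

```bash
python3 -c "
from h import *
from station import arm
turn(arm.read_state())"
```

```text
t 23.60 z 92.4 pos yaw 2.899 tool yaw 2.898 R 92.4  F_tan 4.6 F_rad -10.8 Fz -11.7 Mz(axis) 0.05 wrist 0.48
```

Call:
arm_command:
  plan:
    - [0,[0,0,-0.5],0]
    - [0,[0,0,-0.6],0]
    - [0,[0,0,-0.7],0]
    - [0,[0,0,-1.0],0]
    - [0,[0,0,-2.0],0]
    - [0,[0,0,-2.0],0]
    - [0,[0,0,0],0]
    - [0,[0,0,0],0]

```text
time: 24.4
ee_pos: [537.9, 211.0, 161.9]
tcp_rot: [-0.381, -3.117, 0.001]
force: [0.8, -0.0, -4.0]
gripper_width: 14.0
finger_force: 119.4
```

Run:
```python
from h import *
from station import arm,snapshot
s=arm.read_state();turn(s);p,X=pose(s);q=snapshot("side");pitch(q,p,X)
w=snapshot("wrist");handle(w,s,p[2]+2.3)
yaw=np.arctan2(X[1,0],X[0,0])%6.2832
A=np.array([*p[:2],yaw]);B=np.array([428.5,349.0,3.006]);n=6
rows(s,[(*(A+(B-A)*k/n)[:2],p[2]-(10 if k==6 else 0),(A+(B-A)*k/n)[2]) for k in range(1,n+1)],0,1,2)
```

```text
t 24.40 z 161.9 pos yaw 2.899 tool yaw 2.898 R 93.8  F_tan 0.2 F_rad -0.8 Fz -4.0 Mz(axis) -0.04 wrist -0.02
[[-69.2, 3.9, 7.0], [-59.4, 4.0, 6.0], [-49.7, 4.1, 7.0], [-40.0, 4.2, 6.0], [39.5, 5.7, 7.0], [50.6, 5.6, 7.0], [59.8, 5.6, 6.0], [70.8, 4.7, 8.0]]
slope,off [0.01157058 4.71831047]Traceback (most recent call last):
  File "<stdin>", line 4, in <module>
  File "h.py", line 38, in handle
    L=np.array(L);vx,vy,x0,y0=cv2.fitLine(L[:,:2].astype(np.float32),cv2.DIST_HUBER,0,.01,.01).ravel()
                                          ~^^^^^^
IndexError: too many indices for array: array is 1-dimensional, but 2 were indexed
```

Run:
```python
from h import *
from station import arm
s=arm.read_state();p,X=pose(s)
A=np.array([*p[:2],2.898]);B=np.array([427.6,348.9,3.006]);n=6
rows(s,[(*(A+(B-A)*k/n)[:2],p[2],(A+(B-A)*k/n)[2]) for k in range(1,n+1)],0,1,2)
```

```text
[[0, [2.3, 1.8, -0.0], -0.02], [0, [2.3, 1.8, -0.0], -0.02], [0, [2.3, 1.9, -0.0], -0.01], [0, [2.2, 1.9, -0.0], -0.02], [0, [2.2, 2.0, -0.0], -0.02], [0, [2.2, 2.0, -0.0], -0.02]]
end [427.3 349.3 160.5] 3.008
```

Call:
arm_command:
  plan:
    - [0,[2.3,1.8,0],-0.02]
    - [0,[2.3,1.8,0],-0.02]
    - [0,[2.3,1.9,0],-0.01]
    - [0,[2.2,1.9,0],-0.02]
    - [0,[2.2,2.0,0.5],-0.02]
    - [0,[2.2,2.0,1.0],-0.02]
    - [0,[0,0,1.5],0]
    - [0,[0,0,0],0]
    - [0,[0,0,0],0]

```text
time: 25.4
ee_pos: [428.3, 348.6, 131.0]
tcp_rot: [-0.209, -3.132, 0.003]
force: [-0.2, 0.8, -3.3]
gripper_width: 13.7
finger_force: 119.2
```

Run:
```python
from h import *
from station import arm
s=arm.read_state();turn(s);rows(s,[(427.6,348.9,110,3.006)],0,2,3)
```

```text
t 25.40 z 131.0 pos yaw 2.468 tool yaw 3.008 R 256.7  F_tan 0.8 F_rad 0.3 Fz -3.3 Mz(axis) -0.13 wrist -0.00
[[0, [0.07, 0.02, 2.1], 0.002]]
end [427.6 348.9 110. ] 3.006
```

Call:
arm_command:
  plan:
    - [0,[0.05,0.03,1.8],0]
    - [0,[0,0,1.5],0]
    - [0,[0,0,1.2],0]
    - [0,[0,0,0.8],0]
    - [0,[0,0,0.5],0]
    - [0,[0,0,0.2],0]
    - [0,[0,0,0],0]
    - [0,[0,0,0],0]

```text
time: 26.2
ee_pos: [428.6, 350.2, 72.9]
tcp_rot: [0.208, 3.134, 0.001]
force: [0.4, 0.3, -3.9]
gripper_width: 13.8
finger_force: 119.4
```

Call:
arm_command:
  plan:
    - [0,[0.1,-0.1,0.2],0]
    - [0,[0,0,0.2],0]
    - [0,[0,0,0.2],0]
    - [0,[0,0,0],0]

```text
time: 26.6
ee_pos: [426.8, 348.9, 65.9]
tcp_rot: [-0.208, -3.134, 0.001]
force: [0.6, 0.2, -3.3]
gripper_width: 14.1
finger_force: 119.4
```

Call:
arm_command:
  plan:
    - [0,[0,0,0.1],0]
    - [0,[0,0,0.1],0]
    - [0,[0,0,0],0]

```text
time: 26.9
ee_pos: [427.2, 349.1, 64.6]
tcp_rot: [0.208, 3.135, 0.0]
force: [-0.8, -0.1, -1.5]
gripper_width: 14.1
finger_force: 119.8
```

Touching down; release, wait, then lift clear.

Call:
arm_command:
  plan:
    - [0,[0,0,0.05],0]
    - [3,[0,0,0],0]
    - [5,[0,0,0],0]
    - [5,[0,0,0],0]
    - [5,[0,0,0],0]
    - [5,[0,0,-2.0],0]
    - [5,[0,0,-4.0],0]
    - [8,[0,0,-4.0],0]
    - [8.5,[0,0,-3.0],0]
    - [8.5,[0,0,0],0]
    - [8.5,[0,0,0],0]

```text
time: 28.0
ee_pos: [427.4, 349.2, 194.7]
tcp_rot: [0.208, 3.133, 0.002]
force: [-1.0, -0.1, -0.0]
gripper_width: 84.9
finger_force: 0.0
```

Run:
```python
from h import *
from station import arm,snapshot
s=arm.read_state();p,X=pose(s);print(s["time"],p,s["force"],np.arctan2(X[1,0],X[0,0]))
w=snapshot("wrist");q=snapshot("side")
try: handle(w,s,66)
except Exception as e: print(e)
P=p.copy();P[2]=63.7;pitch(q,P,X)
s0=dict(np.load("pics/side0.npz"));d=np.abs(s0["color"].astype(int)-q["color"]).sum(2)
print("bangle/tin region change",(d[180:235,255:330]>120).sum(),(d[175:200,255:300]>120).sum())
h=cv2.cvtColor(w["color"],cv2.COLOR_RGB2HSV);h0=dict(np.load("pics/w1.npz"))
m=cv2.inRange(w["color"],(0,0,0),(60,60,60));m[:,200:]=0;m[240:]=0
k,l,st,ce=cv2.connectedComponentsWithStats(m)
for i in range(1,k):
    if 300<st[i,4]<3000:print("dark",st[i],plane(w,(st[i,0]+st[i,2]/2,st[i,1]+st[i,3]/2),6,True).round(1))
```

```text
28.0 [427.43323432 349.20337031 194.70678501] [-1.02795031 -0.1111825  -0.00592273] 3.0088274438892237
red rows 78 91
lat at 0 -1.2 slope 0.0062 knobend x 93.1 sleeve start x 23.0 (row 161)
[[-70.4, 5.0, 11.0], [-60.4, 7.2, 14.0], [-50.3, 6.1, 8.0], [-40.3, 4.3, 9.0], [40.1, 5.1, 11.0], [49.8, 4.1, 11.0], [59.2, 7.0, 7.0], [69.3, 3.3, 10.0]]
slope,off [-0.00821372  5.25844819]
bangle/tin region change 522 560
dark [ 121  149   61   64 1343] [424.7 225.    6. ]
```

Run:
```python
from h import *
from station import snapshot
for n,d in(("before",dict(np.load("pics/w1.npz"))),("now",snapshot("wrist"))):
    x0=(62,219);m=cv2.inRange(cv2.cvtColor(d["color"],cv2.COLOR_RGB2HSV),(15,75,90),(34,200,255));yy,xx=np.mgrid[:384,:512];m[np.hypot(xx-x0[0],yy-x0[1])>30]=0
    ys,xs=np.where(m);print(n,len(xs),plane(d,(xs.mean(),ys.mean()),14,True).round(1))
```

```text
before 881 [462.1  76.5  14. ]
now 896 [462.1  76.4  14. ]
```

```bash
python3 -c "
from station import close_job
print(close_job())"
```

```text
the job is handed in; nothing more can be done
None
```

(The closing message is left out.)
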